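# Close the sight port and charge the sample mill

### The job

The sample mill has just been cleaned: put its sight glass back on the threaded neck, backing it off until it drops into the thread start and then screwing it in squarely until it is fully home. Then slide the feed shutter to its fully open stop, put every hay cube on the bench into the feed port, and slide the shutter shut again to its closed stop. Leave the other things on the bench where they stand.

Things in the scene. Friction and masses are not known exactly. Their poses are not given: they have to be found in the camera images.
- glass_mid (a point): Sight glass: loose round steel screw cap with a pale glass window on top and a knurled rim, 56 mm across (the upper 12 mm, to grip; skirt 55 mm), 35 mm high, 0.16 kg, open below, standing upright on the bench right of the mill. Point: on its axis, half-way up (17.5 mm above its underside); z is its axis, up. Three hidden lugs inside the skirt, 3 mm above its lower edge, 120 degrees apart.
- neck_seat (a point): Threaded steel neck of the sight port on the mill's deck, fixed, 44 mm across the threads, flange 62 mm across, 140 mm right (-y) and 10 mm in front of port. Point: on its axis on the flange's face, 4 mm above the deck, where the sight glass's underside rests when fully home (glass_mid then 17.5 mm above this point). z up; x, y are the mill's (x from its front to its rear, y to its left).
- neck_crest (a point): Crest of the neck's thread: on its axis, 16.8 mm above neck_seat; a tip tapering from 36 to 29 mm stands 4 mm higher (1 mm radial play to the lugs). Set on at a chance turn, the glass rests with its lugs on the flat crest, underside 14 mm above the seat, or 16.5 mm if they stand on the stop shoulders; turned clockwise there it only runs against the shoulders' backs.
- neck_start (a point): Thread, point on the axis 8.2 mm above neck_seat: three starts (notches). Turned counter-clockwise (from above) up to 120 degrees, the glass drops 6 mm off the crest into them, underside about 8 mm above the seat, against stop shoulders. From there, right-hand, clockwise: down 3.1 mm per rad (lead 19.5 mm), home after about 150 degrees, tight about 20 later. 1.2 mm axial play; it stays where left.
- port (a point): Feed port: square throat 60 x 60 mm, sides along the mill's x and y; 60 mm down a steep polished chute leads to the rear into the chamber, so what is dropped in slides away. Point: its centre at deck level, 150 mm above the bench; axes as neck_seat. Mill: white box 280 (x) x 390 (y) x 150 mm, front to the robot; port 25 mm left of its middle. Guides 7.5 mm high along y, 38 to 49 mm either side.
- shutter_grip (a point): Black upright grip on the steel shutter plate (plate 4 mm thick) over the feed port: 34 (mill x) x 12 (mill y) x 36 mm high, top 40 mm above the deck. Point: its middle, 22 mm above the deck; axes as the mill's. It is 58 mm to the left (+y) of the port's centre when shut, and moves along the mill's y.
- shutter (a joint): Travel of the shutter plate in m along the mill's +y (to the left as seen from the robot): 0 shut, 0.070 fully open. A sprung ball plunger clicks it into three indexed stops, at 0, 0.035 (half) and 0.070; about 5 N moves it out of a stop, and it is drawn in when let go within 3 mm of one; between stops it stays where it is left. It may start anywhere from shut to 0.025.
- cube1_mid (a point): Hay cube (pressed feed), brown-green block 34 x 26 x 26 mm, 22 g, lying on the 6 mm thick white board (180 x 180 mm, fixed) on the bench. Point: its centre; x is its long axis. Three to five of the cubes are present.
- cube2_mid (a point): Another hay cube, the same.
- cube3_mid (a point): Another hay cube, the same.
- cube4_mid (a point): Another hay cube, the same.
- cube5_mid (a point): Another hay cube, the same.
- sample_jar: Bystander: loose sample jar 54 mm across, 75 mm high. Origin: centre of its underside.
- weigh_cup: Bystander: loose aluminium cup 64 mm across, 45 mm high, beyond the mill. Origin: centre of its underside.
- vial: Bystander: loose small vial 28 mm across, 60 mm high. Origin: centre of its underside.
There are look-alikes about, which are no part of the job. What is shaped like the part that bears cube4_mid but yellow is not meant. What is shaped like the part that bears cube3_mid but blue is not meant.

How it is judged:
On the way, in this order (a step that is already met when the one before it is completed fails the run):
1. the sight glass has dropped off the crest into the thread start, level on the neck (horizontal distance between glass_mid and neck_seat below 0.003 m and z of glass_mid in the frame of neck_seat below 0.0285 m and angle between glass_mid's own z axis and vertical below 0.07 rad), for 0.1 s.
2. the sight glass is screwed fully home on its seat (horizontal distance between glass_mid and neck_seat below 0.003 m and z of glass_mid in the frame of neck_seat below 0.0187 m and angle between glass_mid's own z axis and vertical below 0.05 rad), for 0.2 s.
3. the shutter has clicked into its fully open stop (value of joint shutter above 0.067 m), for 0.2 s.
4. every hay cube is down in the mill, more than 30 mm below the deck (z of each of cube1_mid, cube2_mid, cube3_mid, cube4_mid, cube5_mid in the frame of port below -0.03 m and horizontal distance between each of cube1_mid, cube2_mid, cube3_mid, cube4_mid, cube5_mid and port below 0.13 m), for 0.2 s.
At the end, for the whole second after the job is handed in: the sight glass is level (within 0.05 rad) and home on its seat within 1.2 mm, the shutter is within 3 mm of shut, and every hay cube present lies inside the mill below the shutter, more than 30 mm under the deck (all of step 2 and all of step 4 and value of joint shutter below 0.003 m); the robot touches nothing.
It fails at once if a bystander (jar, cup or vial) is pushed more than 30 mm (distance of any of sample_jar, weigh_cup, vial from where it was at the start of the episode above 0.03 m).
Of cube1, cube2, cube3, cube4, cube5 only 3 to 5 are there at a start; the rules pass over those that are not, and their reading is None.
At some moment in a run one of cube1, cube2, cube3, cube4, cube5 may be knocked a few centimetres aside while the robot is not near it.
It also fails if it takes over 210 s, if anything falls off the work surface, if the arm or the gripper's body presses on something with over 40 N, if the wrist force passes 120 N, or if a joint passes its speed limit or range.

### The arm

A 7-joint arm with a two-finger parallel gripper is mounted at the origin on the work surface. World frame = base frame: x ahead of the robot, y to its left, z up, the work surface at z = 0. Lengths are in m, angles in rad, forces in N, time in s.
With the tool pointing down it reaches from about 0.425 to 0.825 m from the base axis. Payload 3.6 kg.
Tool frame: the origin (TCP) lies where the fingers leave the gripper's body, on its centre line; the fingertips stand 73 mm ahead of it and the grasp point (between the pads) lies 54 mm ahead of it; z points along the fingers, y is the line along which they close (so a half turn about z gives the same grasp; the last joint's range is limited). The gripper opens to 85 mm and grips with 20 to 120 N. Pads are 22 mm wide; open, the fingers measure 114 mm over their backs; the gripper's body (76 mm by 85 mm) begins 54 mm behind the grasp point. The pads swing forward as they close: fully open they stand 13 mm farther back than shut.
Start: joints at [-1.167, 0.615, -0.013, 1.423, 0.008, 1.103, -0.04], TCP at [0.271, 0.591, 0.304] pointing down, gripper open.
Joint ranges: [-3.12, 3.12], [-0.3, 2.06], [-1.34, 1.32], [0.26, 2.42], [-1.36, 4.5], [0.01, 1.98], [-2.84, 2.84]. Speed limits (rad/s): [2.79, 2.79, 3.14, 3.14, 3.14, 3.14, 3.14].

### API

Orientations are given as a unit quaternion [x, y, z, w].
In Python, from station import arm, snapshot, camera_info, ticket gives the robot as it stands. Calls block until the motion is done:
- arm.movep(position, orientation): joint-space move of the TCP to a pose.
- arm.line_to(position, velocity=0.15, ori=None): straight line of the TCP; ori=None keeps the orientation; velocity is the mean speed in m/s.
- arm.move_j(angles): joint-space move.
- arm.move_gripper(opening, effort=None): opening from 0.0 (shut) to 1.0 (fully open); effort is the grip in N (None keeps the last); returns when the fingers have stopped.
- arm.pause(seconds).
- arm.ik(position, orientation): joint angles nearest the present ones, or None.
- snapshot(name): name is "side" or "top" or "wrist"; returns the picture (384x512x3 uint8, blue, green, red); there is no depth.
- camera_info(name): a dict with "fx", "fy", "cx", "cy" (pixels), "R" (3x3) and "t" (3): a world point X has camera coordinates R X + t; the wrist camera has in their place "T_tool_cam" (4x4, takes a point from camera to tool coordinates, whose origin is the TCP and whose axes are the flange's). Camera axes: x right, y down, z forward; pixel columns grow to the right and rows downward; lengths in m; the calibration is good to about 2 mm. A picture is of the moment at which its call begins: read the wrist's pose just before it. camera_info takes no time and is no camera call.
A pose or a line that the arm cannot do raises arm.MotionError and nothing moves.
- ticket.finish_job(): hands the job in; it is judged then, once.
Readings, each from a call of its own:
- arm.read_time(): time.
- arm.read_joint_positions(): joint angles.
- arm.read_dq(): joint speeds.
- arm.read_effort(): joint torques, N m.
- arm.read_tool_pos(): TCP position.
- arm.read_eef_rot(): TCP orientation.
- arm.read_ft_force(): force on the tool from outside, world axes, zero at the start.
- arm.read_wrist_torque(): the same for the moment, N m.
- arm.read_opening(): opening from 0.0 (shut) to 1.0 (fully open).
- arm.read_finger_force(): force on a finger pad.
Only numpy, scipy, OpenCV 4.12 (cv2) and the standard library are available. Lean on these libraries where they do the work, as an engineer would, in place of code of your own. Each camera call takes 0.05 s, during which the arm holds its last target. There are 200 camera calls.

## Working session

There is one attempt and no reset: what is moved stays moved. The work goes in short steps, each a Python script; the robot and the scene stay as the last script left them, time stands still between calls to the robot, and variables do not carry over. Pictures are saved under pics/ and viewed, at most 14 in all, crops included, and the job is handed in when it is done.

```bash
ls; mkdir -p pics
python3 - <<'E'
from station import arm,snapshot,camera_info
import cv2,numpy as np
for n in("top","side","wrist"):
    cv2.imwrite(f"pics/{n}0.png",snapshot(n))
    c=camera_info(n); print(n,{k:np.round(v,4).tolist() for k,v in c.items()})
print(arm.read_tool_pos(),arm.read_eef_rot(),arm.read_time())
a=cv2.imread("pics/top0.png"); cv2.imwrite("pics/top0b.png",cv2.resize(a,(800,600),interpolation=cv2.INTER_CUBIC))
E
```

```text
pics
top {'fx': 397.9363, 'fy': 397.9363, 'cx': 255.5102, 'cy': 191.1075, 'R': [[0.0105, -0.9999, -0.0003], [-0.9785, -0.0102, -0.206], [0.206, 0.0025, -0.9785]], 't': [-0.1003, 0.563, 1.1805]}
side {'fx': 347.9727, 'fy': 347.9727, 'cx': 251.6329, 'cy': 195.494, 'R': [[-0.7441, -0.6677, 0.0221], [-0.351, 0.3625, -0.8634], [0.5684, -0.6502, -0.5041]], 't': [0.3484, 0.3256, 0.6007]}
wrist {'fx': 308.5464, 'fy': 308.5464, 'cx': 259.1561, 'cy': 192.4217, 'T_tool_cam': [[0.0006, -0.963, -0.2694, 0.0666], [1.0, 0.0004, 0.0009, -0.0004], [-0.0007, -0.2694, 0.963, -0.0709], [0.0, 0.0, 0.0, 1.0]]}
[0.27124278 0.59021    0.30299276] [ 2.13710826e-01  9.76896445e-01 -9.90912762e-04 -1.91683047e-04] 0.15
```

View pics/top0b.png

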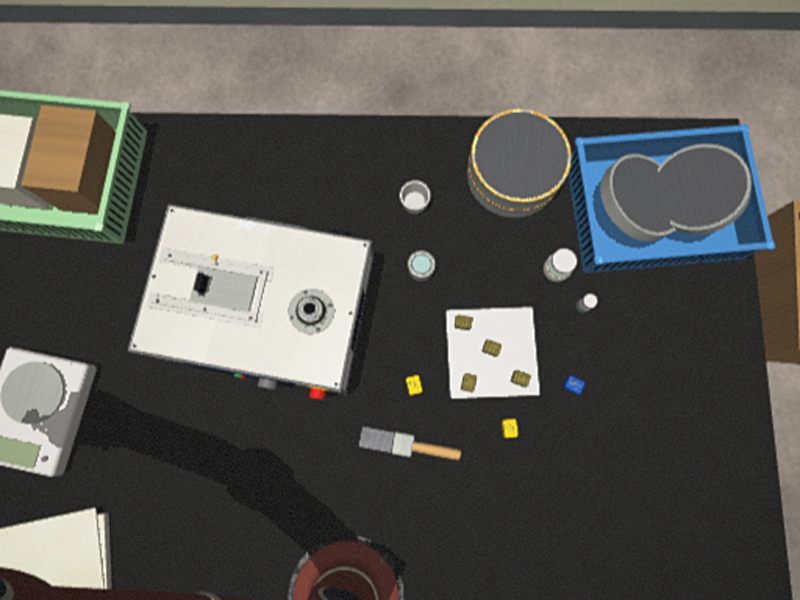

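View pics/side0.png

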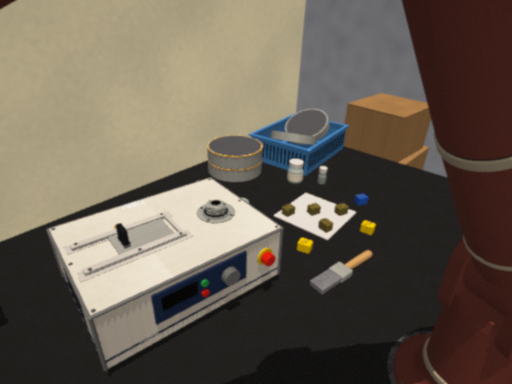

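Top view (800x600): the glass candidates are the pale-window cap at (421,264), the aluminium cup at (415,196), the white-lid jar at (561,264) and the vial at (588,301). I take (421,264). There are four brown-green cubes on the board, at (464,322), (491,348), (468,382) and (521,378). Yellow (414,385) and (510,428) and blue (575,384) are look-alikes. The neck is at (310,310) and the shutter grip at (202,284).

```bash
cat > h.py <<'E'
from station import arm,snapshot,camera_info,ticket
import cv2,numpy as np
from scipy.spatial.transform import Rotation as Ro
def cam(n):
    c=camera_info(n)
    if n!="wrist": return c,np.array(c["R"]),np.array(c["t"])
    T=np.eye(4);T[:3,:3]=Ro.from_quat(arm.read_eef_rot()).as_matrix();T[:3,3]=arm.read_tool_pos()
    M=np.linalg.inv(T@np.array(c["T_tool_cam"]));return c,M[:3,:3],M[:3,3]
def unproj(C,u,v,z):
    c,R,t=C;d=R.T@np.array([(u-c["cx"])/c["fx"],(v-c["cy"])/c["fy"],1]);o=-R.T@t
    return o+d*(z-o[2])/d[2]
def proj(C,X):
    c,R,t=C;p=R@np.array(X)+t;return np.array([c["fx"]*p[0]/p[2]+c["cx"],c["fy"]*p[1]/p[2]+c["cy"]])
def q(yaw):  # tool down, tool x axis at yaw in world, y = closing line
    return (Ro.from_euler('z',yaw)*Ro.from_euler('x',np.pi)).as_quat()
E
python3 - <<'E'
from h import *
C=cam("top")
f=lambda u,v,z:unproj(C,(u+.5)/1.5625-.5,(v+.5)/1.5625-.5,z)[:2]
k=[f(u,v,.15) for u,v in((170,207),(371,240),(340,391),(131,351))]
print("corners RL,RR,FR,FL",np.round(k,4)); 
print([round(float(np.linalg.norm(k[i]-k[(i+1)%4])),4) for i in range(4)])
d=k[0]-k[1]+k[3]-k[2];yaw=np.arctan2(-d[0],d[1]);e=k[0]-k[3]+k[1]-k[2];print("yaws",yaw,np.arctan2(e[1],e[0]))
m=np.mean(k,0);y=(yaw+np.arctan2(e[1],e[0]))/2;X=np.array([np.cos(y),np.sin(y)]);Y=np.array([-X[1],X[0]])
port=m+.025*Y;print("centre",m,"port",port,"neck",port-.14*Y-.01*X,"meas neck",f(310,309,.17))
g=f(202,278,.19);print("grip",g,"travel",(g-port)@Y-.058,(g-port)@X)
print("glass",f(421,264,.035),"cup",f(415,192,.045),"jar",f(563,257,.075),"vial",f(590,299,.06))
for p in((464,322),(491,347),(468,381),(521,378)):print("cube",f(*p,.032))
print("board",[f(*p,.006) for p in((446,311),(533,307),(540,394),(450,398))])
print(Ro.from_quat(arm.read_eef_rot()).as_matrix().round(2))
E
```

```text
corners RL,RR,FR,FL [[ 0.7188  0.3437]
 [ 0.6574 -0.0398]
 [ 0.3755  0.0099]
 [ 0.4433  0.3906]]
[0.3885, 0.2862, 0.3866, 0.2795]
yaws -0.1675904431452931 -0.17163943118251201
centre [0.5487545  0.17610838] port [0.55297457 0.20074963] neck [0.51948567 0.06444668] meas neck [0.52026719 0.06656295]
grip [0.57089854 0.25913648] travel 0.002574611050689256 0.007810894954386116
glass [ 0.64275503 -0.13774794] cup [ 0.79560492 -0.12435756] jar [ 0.64932028 -0.41952307] vial [ 0.56745221 -0.47350462]
cube [ 0.52326554 -0.22513356]
cube [ 0.47302427 -0.27867769]
cube [ 0.40479151 -0.23176585]
cube [ 0.41180536 -0.33694333]
board [array([ 0.55047866, -0.19079454]), array([ 0.56079661, -0.37121126]), array([ 0.38227926, -0.37927957]), array([ 0.37241864, -0.19796065])]
[[-0.91  0.42 -0.  ]
 [ 0.42  0.91 -0.  ]
 [-0.   -0.   -1.  ]]
```

Run:
```python
from h import *
Y=np.radians(115); ims=[]
def view(p,z,zt,name):
    arm.movep([p[0],p[1],z],q(Y)); arm.pause(.3)
    C=cam("wrist"); im=snapshot("wrist"); u=proj(C,[p[0],p[1],zt]); np.savez("pics/%s.npz"%name,R=C[1],t=C[2]); cv2.imwrite(f"pics/{name}.png",im)
    x0,y0=(np.clip(u-100,0,[312,184])).astype(int); print(name,u,"crop",x0,y0,arm.read_joint_positions()[6])
    ims.append(cv2.resize(im[y0:y0+200,x0:x0+200],(400,400),interpolation=cv2.INTER_CUBIC))
view((.520,.0655),.36,.17,"neckW")
view((.643,-.138),.26,.035,"glassW")
cv2.imwrite("pics/two.png",np.hstack(ims))
print(arm.read_time(),arm.read_ft_force())
```

```text
neckW [257.87231991 186.13286439] crop 157 86 0.4103425627774302
glassW [257.14796088 177.73310753] crop 157 77 0.8258682099750417
3.95 [0.26920885 0.16924255 0.10430927]
```

View pics/two.png

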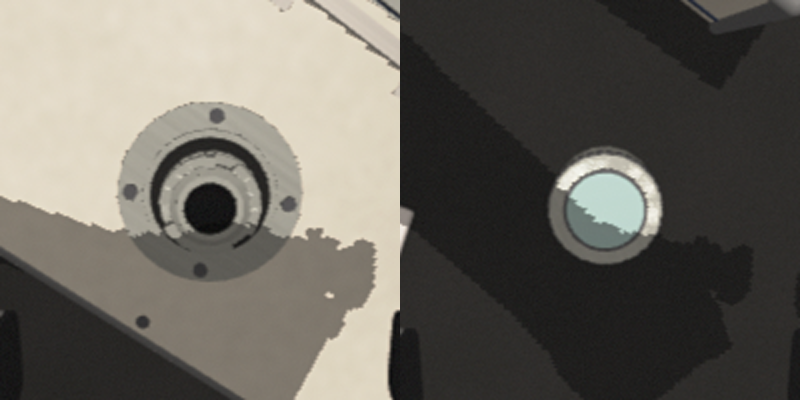

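Left: the neck's flange circle is centred at crop (210,192) and the bore at (210,208). Right: the glass, a pale window in a steel rim, has its top ring centred at crop (606,208). That confirms the choice.

Run:
```python
from h import *
c=camera_info("wrist")
def L(n): d=np.load(f"pics/{n}.npz"); return c,d["R"],d["t"]
N=L("neckW");G=L("glassW")
g=lambda C,x,y,o,z:unproj(C,o[0]+x/2-.25,o[1]+y/2-.25,z)
on=(157,86);og=(157,77)
print("flange c",g(N,210,192,on,.154),"w",np.linalg.norm(g(N,118,192,on,.154)-g(N,302,192,on,.154)), "bore@.175",g(N,210,208,on,.175))
print("glass c",g(G,206,208,og,.035),"w",np.linalg.norm(g(G,149,208,og,.035)-g(G,263,208,og,.035)))
```

```text
flange c [0.52316441 0.06704354 0.154     ] w 0.08488232481091645 bore@.175 [0.52384455 0.06517912 0.175     ]
glass c [ 0.64662079 -0.13967556  0.035     ] w 0.056318939374264076
```

Run:
```python
from h import *
ims=[];p=(.523,.066)
for i,Y in enumerate((115,-65)):
    arm.movep([*p,.32],q(np.radians(Y))); arm.pause(.4)
    C=cam("wrist"); im=snapshot("wrist"); np.savez(f"pics/n{i}.npz",R=C[1],t=C[2]); cv2.imwrite(f"pics/n{i}.png",im)
    u=proj(C,[*p,.175]);x0,y0=(u-65).astype(int); print("crop",x0,y0,arm.read_joint_positions()[6],proj(C,[*p,.154]))
    ims.append(cv2.resize(im[y0:y0+130,x0:x0+130],(390,390),interpolation=cv2.INTER_CUBIC))
cv2.imwrite("pics/nn.png",np.hstack(ims)); print(arm.read_time())
```

```text
crop 193 135 0.4686311014038023 [258.10751832 192.39810226]
crop 192 135 0.4685845495301551 [257.99476746 193.11307738]
6.0667
```

View pics/nn.png

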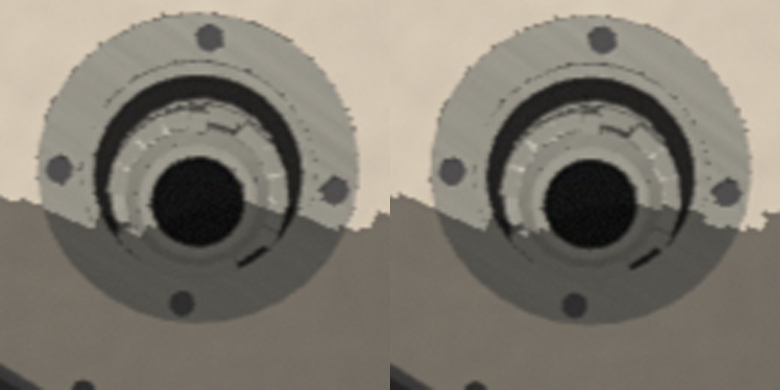

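Left and right are the same view: the arm treats a half turn as the same pose. The bore is at crop (198,201). I'll turn j7 explicitly for the opposite view.

Run:
```python
from h import *
p=(.523,.066)
j=np.array(arm.read_joint_positions()); j[6]-=np.pi; arm.move_j(j.tolist()); arm.pause(.4)
C=cam("wrist"); im=snapshot("wrist"); np.savez("pics/n2.npz",R=C[1],t=C[2]); cv2.imwrite("pics/n2.png",im)
u=proj(C,[*p,.175]);x0,y0=(u-65).astype(int)
print(x0,y0,C[1].round(2).tolist())
cv2.imwrite("pics/n2c.png",cv2.resize(im[y0:y0+130,x0:x0+130],(390,390),interpolation=cv2.INTER_CUBIC))
j[6]+=np.pi; arm.move_j(j.tolist())
for n in("n0","n2"):
    d=np.load(f"pics/{n}.npz");C=(camera_info("wrist"),d["R"],d["t"]);g=cv2.cvtColor(cv2.imread(f"pics/{n}.png"),6)
    u=proj(C,[*p,.175]).astype(int);m=(g<45).astype(np.uint8);k,l,s,ce=cv2.connectedComponentsWithStats(m)
    for i in range(1,k):
        if s[i,4]>300 and np.hypot(*(ce[i]-u))<50: print(n,ce[i],s[i],unproj(C,*ce[i],.175))
```

```text
195 139 [[-0.91, -0.42, -0.0], [-0.41, 0.87, 0.27], [-0.11, 0.24, -0.96]]
n0 [257.86706949 177.51208459] [225 161  68  53 662] [0.51576792 0.08131426 0.175     ]
n0 [258.48265896 202.04046243] [244 188  30  29 692] [0.52392498 0.06481782 0.175     ]
n2 [260.12334802 176.75036711] [227 162  67  48 681] [0.53195276 0.04713949 0.175     ]
n2 [259.79228487 203.10089021] [245 189  30  29 674] [0.52377742 0.06517898 0.175     ]
```

View pics/n2c.png

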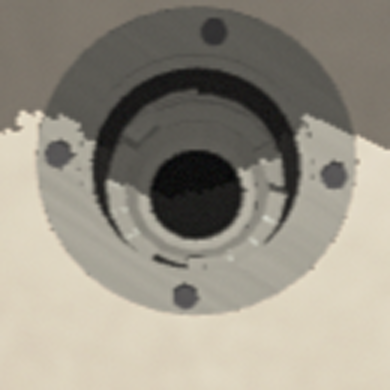

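Opposite view: the bore is at crop (196,194). Both views agree to within 0.4 mm, so the neck axis is at (0.5239, 0.0650). Next I grasp the glass and carry it over.

Run:
```python
from h import *
g=(.6466,-.1397);n=(.5239,.0650);Q=q(np.radians(115))
arm.move_gripper(1.0,50)
arm.movep([*g,.2],Q); arm.line_to([*g,.080],.12); arm.move_gripper(0.0,50)
print(arm.read_opening(),arm.read_finger_force(),arm.read_ft_force())
arm.line_to([*g,.30],.2); 
print(arm.read_opening(),arm.read_ft_force(),arm.read_joint_positions()[6])
cv2.imwrite("pics/held.png",snapshot("wrist"))
arm.line_to([*n,.30],.2); print(arm.read_joint_positions()[6])
arm.line_to([*n,.26],.1); arm.pause(.3)
print("tcp",arm.read_tool_pos(),"ft",arm.read_ft_force(),arm.read_wrist_torque(),arm.read_time())
```

```text
0.6345951400756406 52.68003165721893 [-1.34317635  0.31751659  5.58757104]
0.636601715873613 [-0.12858419  0.23147943 -1.14926446] 0.8448239785447488
0.5099239624073818
tcp [0.52415076 0.06499963 0.26055024] ft [-0.2581429   0.23554531 -0.77645964] [-0.01583287  0.04343078  0.02348669] 18.1167
```

View pics/held.png

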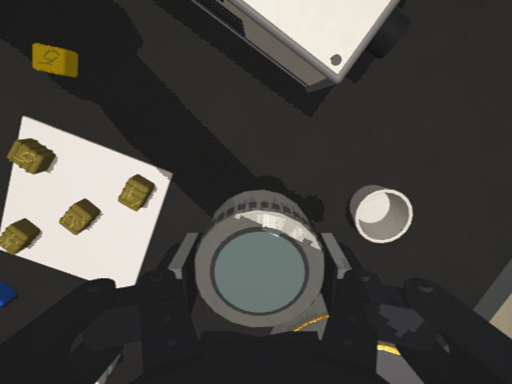

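The glass is held centred at (260,270). Now I lower it onto the crest with force feedback, then turn counter-clockwise under a light press.

Run:
```python
from h import *
n=np.array([.5239,.0650]);z=.256
for i in range(16):
    arm.line_to([*n,z],.03); f=np.array(arm.read_ft_force()); t=arm.read_wrist_torque()
    print(round(z,4),round(arm.read_tool_pos()[2],4),f.round(1),np.round(t,2))
    if f[2]>6 or np.hypot(f[0],f[1])>8: break
    z-=.001
print(arm.read_time())
```

```text
0.256 0.2557 [ 0.8 -0.1 -2.1] [-0.01 -0.03  0.05]
0.255 0.2549 [-0.4  0.  -2. ] [-0.1  -0.   -0.04]
0.254 0.2539 [-0.8 -0.  -1.6] [ 0.01  0.   -0.04]
0.253 0.2529 [-0.3 -0.  -1.4] [ 0.08 -0.04  0.  ]
0.252 0.2519 [-0.6 -0.5 -1.1] [0.02 0.01 0.05]
0.251 0.2513 [-1.   0.3  2. ] [0.   0.22 0.01]
0.25 0.2511 [-2.3 -0.   7.1] [0.05 0.58 0.  ]
19.9
```

Run:
```python
from h import *
n=np.array([.5239,.0650]);z=.250;Y=np.radians(115);log=[]
t0=arm.read_time()
for i in range(24):
    Y+=.1; arm.line_to([*n,z],.03,q(Y))
    for k in range(4):
        f=np.array(arm.read_ft_force())
        if f[2]<4: z-=.001; arm.line_to([*n,z],.03)
        else: break
    if f[2]>10: z+=.0005
    tz=arm.read_tool_pos()[2];t=arm.read_wrist_torque()
    print(i,round(z,4),round(tz,4),f.round(1),np.round(t,2),round(arm.read_joint_positions()[6],2))
    if tz<.2442 or abs(t[2])>1.2 or np.hypot(f[0],f[1])>15: break
print(arm.read_time()-t0,arm.read_time(),np.degrees(Y))
```

```text
0 0.25 0.2514 [-1.3 -0.3  6.6] [-0.02  0.47  0.06] 0.63
1 0.25 0.2513 [-1.  -0.1  6.9] [0.04 0.36 0.04] 0.71
2 0.25 0.2511 [-0.3  0.8  6.5] [0.11 0.19 0.11] 0.78
3 0.248 0.2488 [-3.  -1.6  8.2] [-0.1   0.73 -0.06] 0.87
4 0.248 0.2489 [-2.3  0.9  7. ] [0.14 0.49 0.06] 0.95
5 0.248 0.2489 [-2.   0.9  7.3] [0.12 0.51 0.11] 1.03
6 0.248 0.2489 [-2.8  0.2  6.7] [0.17 0.52 0.1 ] 1.11
7 0.248 0.2489 [-2.4  1.   6.3] [0.16 0.49 0.1 ] 1.19
8 0.248 0.2489 [-2.2  0.8  6.8] [0.15 0.45 0.13] 1.27
9 0.248 0.2489 [-1.6  0.8  5.9] [0.16 0.45 0.1 ] 1.35
10 0.248 0.2489 [-2.6  0.9  7.1] [0.2  0.53 0.14] 1.43
11 0.248 0.2489 [-1.5  0.6  6.2] [0.16 0.52 0.09] 1.51
12 0.248 0.2489 [-1.6  0.1  7.3] [0.2  0.53 0.03] 1.59
13 0.248 0.2489 [-2.6  0.8  6.4] [0.21 0.52 0.15] 1.68
14 0.248 0.2489 [-1.7  1.1  6.4] [0.33 0.51 0.13] 1.76
15 0.248 0.2489 [-2.4  0.7  6.2] [0.32 0.54 0.11] 1.84
16 0.248 0.2487 [-1.6  0.8  6.2] [0.38 0.56 0.08] 1.92
17 0.244 0.2439 [-2.   2.6 -0.5] [ 0.76  0.76 -0.01] 2.0
6.0 25.9 218.13240312354827
```

It dropped from the shoulder to the crest and then into the start. Pressing it down fully and holding.

Run:
```python
from h import *
n=np.array([.5239,.0650]);z=.244;Y=np.radians(218.13)
m=Ro.from_quat(arm.read_eef_rot()).as_matrix();print(np.degrees(np.arctan2(m[1,0],m[0,0])),m[2].round(3),arm.read_tool_pos())
for i in range(8):
    z-=.0007; arm.line_to([*n,z],.03);f=np.array(arm.read_ft_force());print(round(z,4),round(arm.read_tool_pos()[2],4),f.round(1),np.round(arm.read_wrist_torque(),2))
    if f[2]>6:break
arm.pause(.3);print(arm.read_ft_force(),arm.read_tool_pos(),arm.read_joint_positions(),arm.read_time())
cv2.imwrite("pics/drop.png",snapshot("side")[150:260,130:300])
```

```text
-141.8623374361019 [-0.     0.001 -1.   ] [0.52377837 0.06540318 0.24394741]
0.2433 0.2433 [-3.3  3.4 -0.2] [ 0.85  0.8  -0.03]
0.2426 0.2428 [-3.5  4.5  0.8] [0.92 0.81 0.05]
0.2419 0.2428 [-4.3  3.4  4.9] [0.89 1.17 0.01]
0.2412 0.2427 [-6.3  3.9  9.3] [ 0.85  1.26 -0.03]
[-5.15597713  3.24141266  8.42187343] [0.52392195 0.06551564 0.24269843] [-0.09335946  0.50149274 -0.10657482  1.85210846  0.07128098  0.79064829
  1.99958552] 27.2
```

Run:
```python
from h import *
n=np.array([.5236,.0653]);z=.2420;Y=np.radians(218.13);st=.12
for i in range(27):
    Y-=st; z-=.0031*st; arm.line_to([*n,z],.03,q(Y))
    f=np.array(arm.read_ft_force());t=arm.read_wrist_torque();tz=arm.read_tool_pos()[2]
    if f[2]>9: z+=.0006
    elif f[2]<2: z-=.0005
    n=n+np.clip(f[:2]*2e-5,-.0002,.0002)
    print(i,round(z,4),round(tz,4),f.round(1),np.round(t,2),round(arm.read_joint_positions()[6],2))
    if abs(t[2])>1.5 or np.hypot(f[0],f[1])>20 or f[2]>25 or f[2]<-15: break
print(arm.read_time(),Y,n,z)
```

```text
0 0.2416 0.2424 [-3.8  3.3  5.4] [ 0.78  0.93 -0.17] 1.9
1 0.2413 0.242 [-3.3  3.6  5.1] [ 0.69  0.95 -0.17] 1.81
2 0.2409 0.2416 [-3.4  2.9  4.9] [ 0.67  0.85 -0.15] 1.71
3 0.2405 0.2413 [-2.3  2.7  4.8] [ 0.57  0.86 -0.17] 1.61
4 0.2401 0.2409 [-3.7  2.5  5. ] [ 0.53  0.75 -0.18] 1.52
5 0.2398 0.2405 [-3.9  2.7  4.6] [ 0.51  0.78 -0.16] 1.42
6 0.2394 0.2401 [-3.   2.7  4.7] [ 0.5   0.75 -0.13] 1.32
7 0.239 0.2398 [-3.4  1.8  4.8] [ 0.43  0.72 -0.13] 1.23
8 0.2387 0.2394 [-3.8  1.8  5.2] [ 0.41  0.69 -0.15] 1.13
9 0.2383 0.239 [-2.3  2.5  5.7] [ 0.33  0.77 -0.16] 1.04
10 0.2379 0.2387 [-3.7  1.9  5.7] [ 0.28  0.78 -0.15] 0.94
11 0.2375 0.2383 [-3.9  1.3  5.4] [ 0.3   0.73 -0.16] 0.85
12 0.2372 0.2379 [-2.6  1.7  5.4] [ 0.19  0.72 -0.16] 0.75
13 0.2368 0.2376 [-2.9  2.1  5.2] [ 0.27  0.76 -0.12] 0.66
14 0.2364 0.2372 [-3.1  1.1  4.8] [ 0.26  0.79 -0.07] 0.56
15 0.236 0.2368 [-2.6  1.4  5.9] [ 0.26  0.79 -0.12] 0.47
16 0.2357 0.2364 [-2.6  1.3  5.8] [ 0.26  0.79 -0.08] 0.37
17 0.2353 0.2361 [-3.5  0.8  6.3] [ 0.28  0.8  -0.16] 0.28
18 0.2349 0.2357 [-3.9  0.5  5.6] [ 0.29  0.79 -0.12] 0.19
19 0.2346 0.2353 [-3.3  1.7  6. ] [ 0.25  0.81 -0.09] 0.09
20 0.2342 0.2351 [-2.8  2.1  6.7] [ 0.22  0.71 -0.1 ] -0.0
21 0.2338 0.2351 [-3.2  1.   7.7] [ 0.29  0.81 -0.1 ] -0.09
22 0.234 0.235 [-4.   1.8 10.8] [ 0.41  0.95 -0.12] -0.19
23 0.2337 0.2351 [-3.6  0.7  8.3] [ 0.38  0.88 -0.17] -0.28
24 0.2339 0.235 [-4.6  1.6 11.6] [ 0.43  1.01 -0.23] -0.37
25 0.2341 0.235 [-4.3  2.  10.3] [0.38 0.93 0.08] -0.47
26 0.2338 0.2349 [-4.8  3.   7.6] [ 0.31  0.77 -0.77] -0.56
34.45 0.5670866973752284 [0.5217571  0.06635137] 0.23375599999999966
```

Run:
```python
from h import *
n=np.array([.5219,.0663]);z=.2340;Y=.5671;st=.08
for i in range(6):
    Y-=st; arm.line_to([*n,z],.03,q(Y))
    f=np.array(arm.read_ft_force());t=arm.read_wrist_torque();tz=arm.read_tool_pos()[2]
    print(i,round(tz,4),f.round(1),np.round(t,2))
    if abs(t[2])>1.6: break
p=arm.read_tool_pos();print(p)
arm.move_gripper(1.0);arm.pause(.1);print(arm.read_ft_force())
arm.line_to([p[0],p[1],.33],.2)
# view glass + shutter
arm.movep([.55,.19,.42],q(np.radians(80)));arm.pause(.3)
C=cam("wrist");im=snapshot("wrist");np.savez("pics/sh.npz",R=C[1],t=C[2]);cv2.imwrite("pics/sh.png",im)
cv2.imwrite("pics/shb.png",cv2.resize(im,(800,600),interpolation=cv2.INTER_CUBIC))
cv2.imwrite("pics/side1.png",cv2.resize(snapshot("side")[170:270,100:290],(760,400),interpolation=cv2.INTER_CUBIC))
print(arm.read_time())
```

```text
0 0.2349 [-4.4  2.9  6.7] [ 0.35  0.91 -1.37]
1 0.2348 [-7.1 -0.2  8.4] [0.12 1.5  0.29]
2 0.2348 [-7.9  0.2  9.4] [0.02 1.63 0.48]
3 0.2348 [-4.7  1.4  6.4] [0.24 0.83 0.39]
4 0.2346 [-4.2  1.7  5.2] [ 0.1   0.75 -0.61]
5 0.2345 [-3.8  1.2  6. ] [0.11 0.89 0.15]
[0.52165402 0.06514221 0.23448331]
[-0.11462698 -1.26880994  0.21885367]
38.3
```

View pics/shb.png

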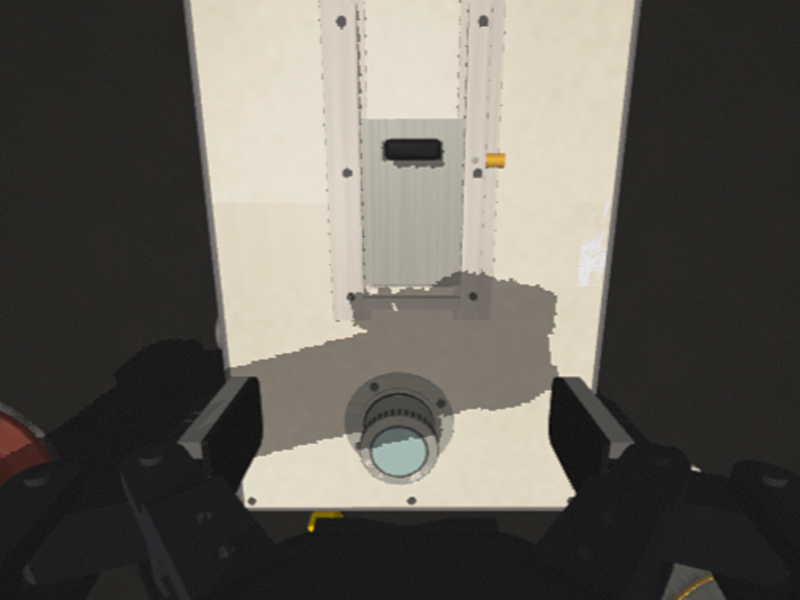

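View pics/side1.png

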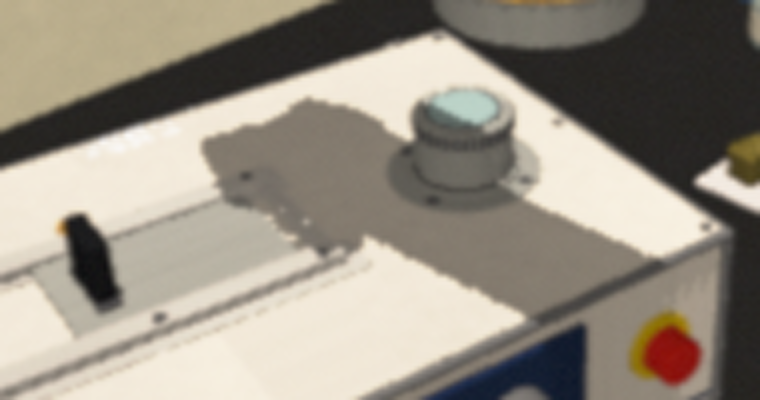

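The glass stands level on its flange in both views, at (400,450) and side crop (463,140). The shutter grip top is at (412,149).

Run:
```python
from h import *
d=np.load("pics/sh.npz");C=(camera_info("wrist"),d["R"],d["t"])
g=lambda x,y,z:unproj(C,(x+.5)/1.5625-.5,(y+.5)/1.5625-.5,z)[:2]
G=g(412.5,148,.19);e=g(188,0,.15)-g(245,507,.15);e2=g(638,0,.15)-g(574,507,.15);
print("grip",G,"w",np.linalg.norm(g(383,148,.19)-g(442,148,.19)),"yaw",[np.arctan2(-v[0],v[1]) for v in(e,e2,g(325,0,.1575)-g(336,318,.1575),g(503,0,.1575)-g(489,318,.1575))])
y=-.17;X=np.array([np.cos(y),np.sin(y)]);Y=np.array([-X[1],X[0]])
port=np.array([.5239,.0650])+.14*Y+.01*X;print(port,(G-port)@X,(G-port)@Y-.058)
print("front/left edges mid", (g(188,0,.15)+g(638,0,.15))/2,(g(245,507,.15)+g(574,507,.15))/2)
print("glass top",g(400,452,.189))
```

```text
grip [0.56907991 0.26485952] w 0.035038399771155235 yaw [np.float64(-0.17020122002832858), np.float64(-0.18841757716172036), np.float64(-0.18160701100554502), np.float64(-0.17095469441481453)]
[0.55744138 0.20129004] 0.0007159243081511345 0.006622138297399806
front/left edges mid [0.58515778 0.35281065] [ 0.51861903 -0.01429352]
glass top [0.52509476 0.06326202]
```

```bash
cat >> h.py <<'E'
YM=-.176;XM=np.array([np.cos(YM),np.sin(YM)]);YV=np.array([-XM[1],XM[0]])
PORT=np.array([.5239,.0650])+.14*YV+.01*XM
E
python3 - <<'E'
from h import *
G=np.array([.5691,.2649]);Q=q(YM+np.pi)
arm.move_gripper(.6)
arm.movep([*G,.30],Q);arm.line_to([*G,.236],.1);print(arm.read_ft_force(),arm.read_joint_positions()[6])
arm.move_gripper(0,50);print(arm.read_opening(),arm.read_ft_force())
f0=PORT@YV+.058
s=.0066
for s in (.03,.05,.064,.068,.070,.0715,.073):
    P=G+YV*(s-.0066);arm.line_to([*P,.236],.08);f=np.array(arm.read_ft_force());p=arm.read_tool_pos()
    print(s,p,"travel",p[:2]@YV-f0,"fy",f[:2]@YV,f[:2]@XM,f[2])
    if f[:2]@YV<-20:break
arm.move_gripper(.6);arm.line_to([*p[:2],.32],.2)
arm.movep([*(PORT-.0*YV),.40],Q);arm.pause(.3)
C=cam("wrist");im=snapshot("wrist");np.savez("pics/op.npz",R=C[1],t=C[2]);cv2.imwrite("pics/op.png",im)
print(proj(C,[*PORT,.15]),[proj(C,[*(PORT+XM*a*.03+YV*b*.03),.15]).round() for a in(-1,1) for b in(-1,1)],arm.read_time())
E
```

```text
[-0.40441582  0.10080837  0.67545253] 1.0914385247167282
0.13199325243736498 [-0.85923746  0.38684069  2.89945842]
0.03 [0.57388305 0.29158037 0.23682013] travel 0.033831811251875565 fy 7.44662902020963 1.0250408316078168 2.371762070794919
0.05 [0.5769736  0.30820889 0.23671126] travel 0.05074459003735188 fy 1.2718318170076537 -0.38999048124708136 6.298292464681247
0.064 [0.5794839  0.32250939 0.23673128] travel 0.06526371057324837 fy 1.716371264303428 -0.14341221035026583 3.893277655526481
0.068 [0.58023395 0.32677331 0.23676294] travel 0.06959309127915692 fy 3.326720100104761 -0.21923771109937373 5.873467781865677
0.07 [0.58042851 0.32777713 0.2367099 ] travel 0.07061546991962225 fy 1.6478427866937917 -0.7185228246491466 5.978934240633209
0.0715 [0.58056559 0.32818554 0.23667226] travel 0.07104157240679576 fy -2.0368764605498266 -1.2960945606621106 7.558840853341136
0.073 [0.58069864 0.32855132 0.2366561 ] travel 0.07142499566675992 fy -2.4386732794822015 -1.754093492536385 8.26940462990596
[258.61217284 172.52072153] [array([230., 144.]), array([288., 144.]), array([231., 200.]), array([286., 200.])] 45.3583
```

View pics/op.png

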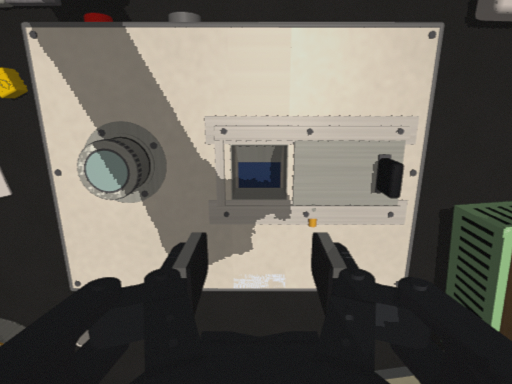

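The port is fully open, a dark throat at cols 231–288 and rows 144–200. That matches the predicted corners, and the grip stands at the open end. Now I look at the cubes.

```bash
cat >> h.py <<'E'
def blobs(im,amin=150):
    h=cv2.cvtColor(im,cv2.COLOR_BGR2HSV); m=cv2.inRange(h,(18,90,25),(36,255,150))
    m=cv2.morphologyEx(m,cv2.MORPH_CLOSE,np.ones((5,5),np.uint8)); m=cv2.morphologyEx(m,cv2.MORPH_OPEN,np.ones((3,3),np.uint8))
    cs,_=cv2.findContours(m,cv2.RETR_EXTERNAL,cv2.CHAIN_APPROX_NONE)
    return [c for c in cs if cv2.contourArea(c)>amin]
E
python3 - <<'E'
from h import *
im=cv2.imread("pics/held.png");h=cv2.cvtColor(im,40)
for u,v in((31,155),(78,216),(136,192),(53,60),(60,55)):print(h[v-2:v+3,u-2:u+3].reshape(-1,3).mean(0))
arm.movep([.463,-.283,.40],q(np.radians(60)));arm.pause(.3)
C=cam("wrist");im=snapshot("wrist");cv2.imwrite("pics/cb.png",im)
h=cv2.cvtColor(im,40)
for c in blobs(im):
    r=cv2.minAreaRect(c);X=unproj(C,*r[0],.025);print(np.round(r[0]),np.round(r[1]),round(r[2]),cv2.contourArea(c),X.round(4),h[int(r[0][1]),int(r[0][0])])
print(arm.read_time())
E
```

```text
[ 23.56 151.12 143.6 ]
[ 24.32 159.84 121.84]
[ 23.48 156.2  130.8 ]
[ 24.08 210.2  129.96]
[ 23.96 233.2  144.44]
[246. 152.] [23. 17.] 78 361.0 [ 0.451  -0.2701  0.025 ] [ 24 139 101]
[208. 147.] [18. 24.] 72 379.5 [ 0.4061 -0.2369  0.025 ] [ 25 135  96]
47.5
```

View pics/cb.png

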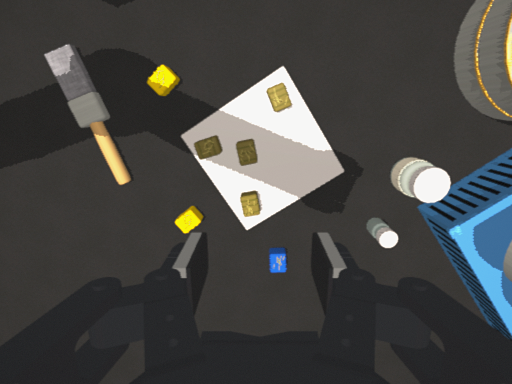

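Four cubes: (208,147), (246,152), (279,97), (250,204). The yellow (163,80), (189,219) and blue (278,260) pieces are look-alikes. I'll pick them one at a time with a fresh overhead look each.

```bash
sed -i 's/(36,255,150)/(36,200,245)/' h.py
cat >> h.py <<'E'
def look(p,zt=.032):
    """camera straight over p; returns list of (dist,xy,short-side dir angle,sizes)"""
    y=np.arctan2(p[1],p[0])+np.pi
    tx=np.array([np.cos(y),np.sin(y)]);c=np.array(p)-.0666*tx
    arm.movep([*c,.25],q(y));arm.pause(.25)
    C=cam("wrist");im=snapshot("wrist");out=[]
    for b in blobs(im,400):
        P=np.array([unproj(C,u,v,zt)[:2] for u,v in b[:,0]])
        (cx,cy),(w,h),a=cv2.minAreaRect((P*1000).astype(np.float32))
        a=np.radians(a)+(0 if w<h else np.pi/2)   # direction of short side
        out.append((np.hypot(cx/1e3-p[0],cy/1e3-p[1]),np.array([cx,cy])/1e3,a,(min(w,h),max(w,h))))
    return sorted(out,key=lambda o:o[0]),im
def pick_drop(p):
    o,im=look(p); cv2.imwrite("pics/look_%d.png"%(arm.read_time()*10),im)
    for x in o: print("  blob",x[1].round(4),np.degrees(x[2]).round(),np.round(x[3],1))
    d,c,a,s=o[0]
    if d>.03 or not(22<s[0]<34 and 28<s[1]<42): print("unsure");return False
    arm.move_gripper(.5,40)
    Q=q(a+np.pi/2); arm.movep([*c,.14],Q); arm.line_to([*c,.081],.12)
    arm.move_gripper(0,40); arm.line_to([*c,.16],.25); op=arm.read_opening(); print("  held",op,arm.read_time())
    if op<.2: return False
    arm.line_to([*c,.30],.35); arm.movep([*PORT,.30],q(YM+np.pi)); arm.line_to([*PORT,.237],.15)
    arm.move_gripper(.55); arm.pause(.15); arm.line_to([*PORT,.30],.3); print("  done",arm.read_time()); return True
E
python3 - <<'E'
from h import *
d=camera_info("wrist")
im=cv2.imread("pics/cb.png"); C=cam("wrist")
E0=[unproj(C,u,v,.032)[:2] for u,v in((279,97),(250,204),(208,147),(246,152))]
print(np.round(E0,4));np.save("est.npy",E0)
pick_drop(E0[0])
E
```

```text
[[ 0.5281 -0.2274]
 [ 0.4167 -0.3394]
 [ 0.408  -0.2365]
 [ 0.4511 -0.2695]]
  blob [ 0.5279 -0.2272] 172.0 [24.8 32.1]
  blob [ 0.4532 -0.2695] 161.0 [27.9 35.4]
  blob [ 0.4186 -0.3375] 161.0 [29.  40.3]
  held 0.2958833095793596 51.6833
  done 55.475
```

Run:
```python
from h import *
for p in np.load("est.npy")[1:]:
    if not pick_drop(p): break
arm.movep([.463,-.283,.40],q(np.radians(60)));arm.pause(.2);a=snapshot("wrist")
arm.movep([*PORT,.40],q(YM+np.pi));arm.pause(.2);b=snapshot("wrist")
cv2.imwrite("pics/after.png",np.hstack([a[:300,100:500],b[:300,100:500]]));print(arm.read_time())
```

```text
blob [ 0.4151 -0.3413] 160.0 [25.2 32.5]
  blob [ 0.4501 -0.2729] 162.0 [25.7 35.9]
  blob [ 0.4051 -0.2399] 77.0 [31.6 34.5]
  held 0.29846393662393195 60.7833
  done 64.7667
  blob [ 0.4059 -0.237 ] 78.0 [25.  32.5]
  blob [ 0.4497 -0.27  ] 162.0 [27.4 32.1]
  held 0.2934656436771165 69.0333
  done 72.7
  blob [ 0.4509 -0.2708] 162.0 [25.2 32.4]
  held 0.2946921535704795 77.65
  done 81.3833
85.5
```

View pics/after.png

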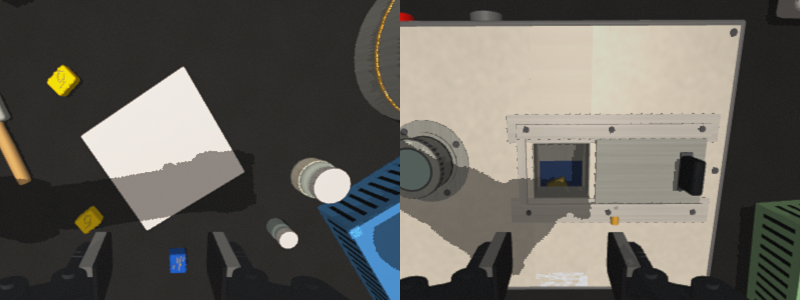

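The board is empty. A piece of cube shows in the throat at (560,182), so I check how deep it is.

Run:
```python
from h import *
arm.movep([*PORT,.36],q(YM+np.pi));arm.pause(.5)
C=cam("wrist");b=snapshot("wrist");u=proj(C,[*PORT,.15]).astype(int);x0,y0=u-60
print(x0,y0,[proj(C,[*PORT,.15-d]) .round(1) for d in (0,.03,.06,.1)])
h=cv2.cvtColor(b,40);m=cv2.inRange(h,(14,60,15),(40,255,255));m[:y0]=0;m[y0+120:]=0;m[:,:x0]=0;m[:,x0+120:]=0
v,uu=np.where(m>0);print(len(v),uu.min(),uu.max(),v.min(),v.max())
cv2.imwrite("pics/thr.png",cv2.resize(b[y0:y0+120,x0:x0+120],(480,480),interpolation=cv2.INTER_CUBIC))
```

```text
199 119 [array([259.6, 179.9]), array([259.5, 173.2]), array([259.5, 167.5]), array([259.4, 161.4])]
202 245 318 183 231
```

View pics/thr.png

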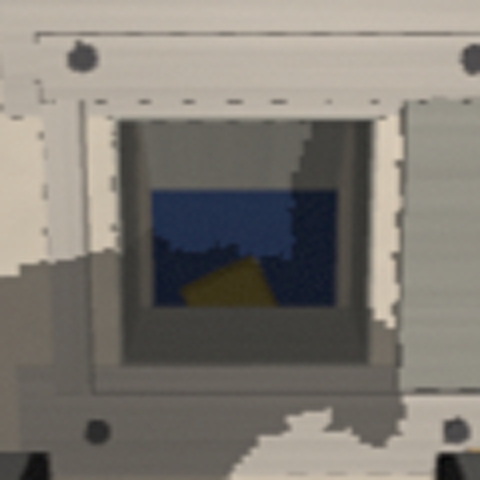

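The cube lies beyond the throat's lower edge, more than 60 mm down, so it is inside the chamber. Closing the shutter.

Run:
```python
from h import *
G=np.array([.5804,.3280]);Q=q(YM+np.pi)
arm.move_gripper(.6,50)
arm.movep([*G,.30],Q);arm.line_to([*G,.236],.1);arm.move_gripper(0,50);print(arm.read_opening(),arm.read_ft_force())
for s in(.03,.05,.064,.068,.070,.0715,.073):
    P=G-YV*s;arm.line_to([*P,.236],.08);f=np.array(arm.read_ft_force());p=arm.read_tool_pos()
    print(s,"moved",(G-p[:2])@YV,"fy",f[:2]@YV,f[2])
    if f[:2]@YV>15:break
arm.move_gripper(.6);arm.line_to([*p[:2],.34],.2)
arm.movep([.55,.15,.45],Q);arm.pause(.4);b=snapshot("wrist");cv2.imwrite("pics/end.png",b)
print(arm.read_ft_force(),arm.read_time())
```

```text
0.1293943633060596 [-1.36055093 -0.92316263  3.35259297]
0.03 moved 0.032711344783230706 fy -5.984126624962067 7.680248546386373
0.05 moved 0.05105612627374853 fy -0.47059072062309143 5.796455994260628
0.064 moved 0.0669307425701183 fy -5.328312316733087 8.709696375476069
0.068 moved 0.06958896159818552 fy -0.9413481621822668 6.374759722120747
0.07 moved 0.07016616849971646 fy 0.3372027171391702 5.7793845030315305
0.0715 moved 0.07087671033604573 fy 3.6548917511550787 5.268180825981497
0.073 moved 0.07130232422034953 fy 4.397879119010938 4.847774678505813
[ 0.35258435 -0.12085993  1.12114853] 92.9083
```

View pics/end.png

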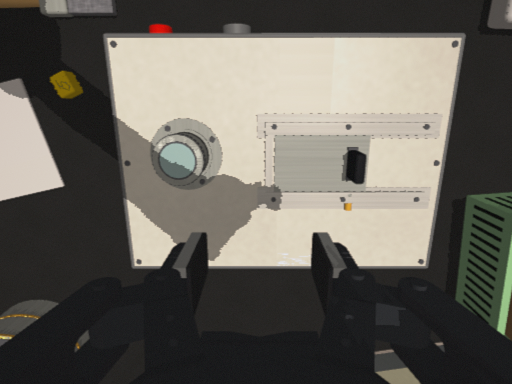

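The shutter is shut, with its plate over the port at (275–370,135–192). The glass is home at (178,160) and nothing touches the robot. Handing in.

```bash
python3 -c "
from h import *
print(ticket.finish_job())"
```

```text
the job is handed in; nothing more can be done
None
```

I screwed the sight glass fully home, put all four hay cubes into the feed port, shut the shutter and handed in the job at about 93 s; the hand-in returned no verdict.

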